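# Fit the tail bar to a lock plug and hold its circlip spread at the groove

### The job

Stand the steel tail bar fully home in the slotted plug of the brass lock and let go of it. Then lift the circlip pliers with the loaded circlip out of their stand, squeezed so that the circlip is spread, bring the circlip down over the bar and plug until it lies level at the groove, on the boss at the plug's root, without pressing it down. Finish holding it there: keep the pliers squeezed and the circlip spread, do not let it snap shut, and do not knock over or push away the lock parts standing about.

Things in the scene. Friction and masses are not known exactly. Their poses are not given: they have to be found in the camera images.
- lock: Brass lock clamped tail up in a fixed holding plate on the blue mat. Origin under the plate (116 x 96 x 12 mm), z up. Heights above the origin: clamp ring, diameter 80, to 30; brass sleeve, diameter 62, to 50; boss, diameter 37.6, to 56; plug, diameter 33, to 81 mm. The plug's root, 56 to 61 mm, is necked to diameter 29.6: the circlip's groove
- plug_end (a point): centre of the plug's upper end, chamfered 2 mm; axes as the lock's. A slot 10 mm wide in y, with a flared mouth, runs right across the plug along x, down to the boss face
- groove (a point): point on the plug's axis at the boss face, 25 mm below the plug's end; the boss face is the lower side of the 5 mm high groove and what the circlip comes to lie on
- pocket (a point): point on the plug's axis, 41 mm below the plug's end: the floor of the pocket, 26 mm (x) by 10 mm (y), into which the slot goes on below the boss face, 16 mm deep
- tail_bar: Flat steel bar 76 mm tall, 8 mm thick (y), about 0.1 kg, loose, upright in a wooden block. Origin: middle of its foot, z up. From the foot: tapered lead 4 mm, shank 24 mm wide (x) to 21.8, ears 29.6 wide to 33, sloping in to a blade 20 wide from 37 mm up. Take the blade across its 8 mm. Goes in foot down, x along the slot, either way round. Home, its top is 35 mm above the plug's end
- bar_block: Fixed wooden block 64 (x) x 44 (y) x 24 mm; origin under its middle. The bar stands in its slot (26 x 10 mm, long way along x, 20 mm deep), its foot 4 mm above the block's underside
- stand: Fixed stand of the pliers: wooden base 92 x 72 x 16 mm, a low ledge under the circlip, a short aluminium post inside the circlip (top 60 mm above the base's underside) and a forked one behind the pliers (top 82 mm). Origin under the base, 4 mm in -x from its middle. The pliers leave it straight up: rise 60 mm before moving sideways
- pliers: Circlip pliers, 0.13 kg, upright in the stand, tips down. Origin on the rivet (pivot), 74 mm above the stand's underside; z up, y from handle to handle, x from the tips to the circlip's middle. Pins at the tips, 48 to 56 mm below the pivot, pass through the circlip's eyes; their ball ends reach 4 mm below it, outside the boss. The frame is the +y lever's: it leans 0.155 rad about x when squeezed
- handles (a point): point midway between the handles, 55 mm above the pivot: a good height to squeeze. Handles: black sleeves, 11 mm in x, 9 mm in y, from 26 to 80 mm above the pivot. At rest they splay: 51 mm over their outsides here, 58 mm at the top; squeezed to the stop they are upright and 33 mm over. About 12 N here squeezes them fully
- pliers_lever (a joint): angle between the two levers, rad: 0 at rest (sprung), 0.31 squeezed to the stop. Squeezing the handles spreads the tips, from 17 to 33 mm apart, and with them the circlip
- circlip: Spring-steel circlip, 3 mm thick, loose, its eyes on the pliers' pins. Origin in its underside, at the point that belongs on the plug's axis: about 20 mm in x from the pins (lugs and gap at -x). Too small for the plug unless spread; clears it by 1.4 mm all round at full spread, 0.9 mm at 0.15 rad. It may slide 1 mm on the pins and droop a few degrees
- circlip_left (a joint): opening of the +y arm, rad: 0 as loaded on the resting pliers, about 0.2 with the pliers squeezed to the stop; springs shut
- circlip_right (a joint): the same for the -y arm
- rim_cyl: bystander: brass rim cylinder, 39 mm across and 32 mm high, standing loose on the bench; origin under its middle
- deadbolt: bystander: deadbolt cylinder with a gold taper collar and a key in its top, 81 mm across and 134 mm high, standing loose on the bench; origin under its middle
- euro_cyl: bystander: plain grey profile cylinder, 65 x 34 x 17 mm, lying loose on its side; origin under its middle

How it is judged:
On the way, in this order (a step that is already met when the one before it is completed fails the run):
1. the tail bar stands fully home in the plug's slot, released (z of tail_bar in the frame of pocket below 0.002 m and horizontal distance between tail_bar and pocket below 0.003 m and angle between the z axis of tail_bar and the z axis of lock, either way round below 0.1 rad and contact force between the fingers and tail_bar below 0.2 N), for 0.2 s.
2. the circlip is held spread on the pliers, clear of the stand and higher than the plug's end (value of joint each of circlip_left, circlip_right above 0.15 rad and z of circlip in the frame of groove above 0.026 m and contact force between circlip and stand below 0.2 N and contact force between the fingers and pliers above 3 N), for 0.2 s.
At the end, for the whole second after the job is handed in: Bar home: foot within 2 mm of the pocket floor, 3 mm of the axis, upright. Fingers hold the pliers (over 3 N), both circlip arms open over 0.15 rad; circlip still, underside -1.5 to 2 mm from the boss face, within 3 mm of the axis, level within 0.14 rad, under 12 N on the lock, pliers under 5 N (z of tail_bar in the frame of pocket below 0.002 m and horizontal distance between tail_bar and pocket below 0.003 m and angle between the z axis of tail_bar and the z axis of lock, either way round below 0.1 rad and value of joint each of circlip_left, circlip_right above 0.15 rad and z of circlip in the frame of groove between -0.0015 and 0.002 m and horizontal distance between circlip and groove below 0.003 m and angle between the z axis of circlip and the z axis of lock, either way round below 0.14 rad and linear speed of circlip below 0.02 m/s and contact force between circlip and lock below 12 N and contact force between pliers and lock below 5 N and contact force between the fingers and pliers above 3 N); the arm keeps its last pose, push and grip.
It fails at once if a lock part standing about is pushed 20 mm or more away or knocked over (distance of any of rim_cyl, deadbolt, euro_cyl from where it was at the start of the episode above 0.02 m or angle between any of deadbolt, rim_cyl's own z axis and vertical above 0.5 rad).
It also fails if it takes over 56 s, if anything falls off the work surface, if the arm or the gripper's body presses on something with over 40 N, if the wrist force passes 120 N, or if a joint passes its speed limit or range.

### The arm

A 7-joint arm with a two-finger parallel gripper is mounted at the origin on a cart in front of the work surface, level with it; the furniture and walls round the work are solid. World frame = base frame: x ahead of the robot, y to its left, z up, the work surface at z = 0. Lengths are in m, angles in rad, forces in N, time in s.
With the tool pointing down it reaches from about 0.425 to 0.95 m from the base axis. Payload 4.7 kg.
Tool frame: the origin (TCP) lies on the centre line of the jaws, within the pads' length; the fingertips stand robot.tip_reach ahead of it and the grasp point (between the pads) lies 2 mm behind it (robot.tip_reach is the distance from the TCP to the fingertips, in m); z points along the fingers, y is the line along which they close (so a half turn about z gives the same grasp; the last joint's range is limited). The gripper opens to 85 mm and grips with 20 to 120 N. Pads are 22 mm wide; open, the fingers measure 114 mm over their backs; the gripper's body (76 mm by 85 mm) begins 54 mm behind the grasp point. The pads swing forward as they close: fully open they stand 13 mm farther back than shut.
Start: joints at [1.161, 0.469, -0.049, 1.532, 0.024, 1.141, -0.082], TCP at [0.251, -0.627, 0.248] pointing down, gripper open.
Joint ranges: [-2.59, 2.59], [-0.33, 1.99], [-1.39, 1.29], [0.1, 2.45], [-1.04, 4.18], [0.21, 1.99], [-2.66, 2.66]. Speed limits (rad/s): [2.57, 2.57, 3.14, 3.14, 3.14, 3.14, 3.14].

### API

Orientations are given as a unit quaternion [w, x, y, z].
In Python, from cell import robot gives the robot as it stands. The module is installed in compiled form; this text tells all that it offers.
- The arm moves only by the tool servo_tool, never from a script. Its argument "rows" is one flat list of numbers, 5 for each row, row after row: the opening, from 0 (shut) to 1 (fully open), then the shift along the tool's x, y, z in m, then the turn about the tool's z in degrees. In form: [claw, x, y, z, twist, claw, x, y, z, twist, ...]. A call has 1 to 20 rows; each row shifts and turns the commanded pose from where the row before left it, along the tool's axes as they then stand; what a row does not reach is not made up. A row lasts 1/8 s, in which the tool goes at most 62.5 mm and 10.7 degrees, less where a joint would pass 70% of its speed; a pose out of reach is approached as far as the arm can. A call with a gripper value outside its range is refused whole. The fingers move at their own pace and stop on an object; "squeeze" is the grip in N (left out, the last holds). Time passes only in rows, so rows that do not move let the fingers close. It gives the time, the measured TCP pose, the force, the opening and the grip force at its end, in the units of the state.
- robot.sense(): the state, without advancing time (a new reading comes with each control period).
- robot.capture(name): name is "side" or "top" or "wrist"; returns (picture, depth): 420x560x3 uint8, red, green, blue; 420x560 float32, m along the optical axis (not along the pixel's ray), 0 where there is no reading.
- robot.get_calibration(name): a dict with "fx", "fy", "cx", "cy" (pixels), "rvec" (rotation vector, rad) and "tvec" (3), from world to camera coordinates, as OpenCV has them. Camera axes: x right, y down, z forward; pixel columns grow to the right and rows downward; lengths in m; the calibration is good to about 2 mm. A picture is of the moment at which its call begins: read the wrist's pose just before it. get_calibration takes no time and is no camera call; for the wrist camera it gives the pose at the moment of the call.
- robot.finish_job(): hands the job in; it is judged then, once.
The state is a dict: "time_s": time; "joint_positions": joint angles; "joint_vel": joint speeds; "effort": joint torques, N m; "ee_pos": TCP position; "tool_rot": TCP orientation; "force": force on the tool from outside, world axes, zero at the start; "wrist_torque": the same for the moment, N m; "opening": finger opening in m; "grip_force": force on a finger pad.
Only numpy, scipy, OpenCV 4.12 (cv2) and the standard library are available. Lean on these libraries where they do the work, as an engineer would, in place of code of your own. Each camera call takes 0.05 s, during which the arm holds its last target. There are 200 camera calls.

## Working session

There is one attempt and no reset: what is moved stays moved. The work goes in short steps, Python scripts to look and compute and a tool call to move; the robot and the scene stay as the last step left them, time stands still between calls to the robot, and variables do not carry over. Pictures are saved under pics/ and viewed, at most 10 in all, crops included, and the job is handed in when it is done.

Besides the shell and the picture viewer there is one more tool, called after "Emit:" by a JSON object that holds its "method" and its "body". servo_tool: Moves the arm, as the interface text tells. Its arguments: {"type":"object","properties":{"rows":{"type":"array","items":{"type":"number"}},"squeeze":{"type":"number"}},"required":["rows"]}

```bash
mkdir -p pics; ls; cat > h.py <<'E'
import numpy as np, cv2
from cell import robot
from scipy.spatial.transform import Rotation as R
def cap(n,save=None):
    k=robot.get_calibration(n); im,d=robot.capture(n)
    if save: cv2.imwrite('pics/'+save+'.png',im[:,:,::-1])
    return im,d,k
def ctr(k): 
    M=R.from_rotvec(np.ravel(k['rvec'])).as_matrix(); return M,-M.T@np.ravel(k['tvec'])
def ray(k,u,v,z):
    M,c=ctr(k); r=M.T@np.array([(u-k['cx'])/k['fx'],(v-k['cy'])/k['fy'],1]); return c+r*(z-c[2])/r[2]
def cloud(d,k):
    M,c=ctr(k); v,u=np.mgrid[:d.shape[0],:d.shape[1]]
    p=np.stack([(u-k['cx'])/k['fx']*d,(v-k['cy'])/k['fy']*d,d],-1)@M+c
    p[d==0]=np.nan; return p
def proj(k,p): 
    M,c=ctr(k); q=M@(np.array(p)-c); return q[0]/q[2]*k['fx']+k['cx'],q[1]/q[2]*k['fy']+k['cy']
def st():
    s=robot.sense(); print({a:np.round(s[a],4).tolist() for a in ('time_s','ee_pos','tool_rot','force','opening','grip_force','joint_positions')}); return s
E
python3 - <<'E'
from h import *
st(); print(robot.tip_reach)
for n in('top','side'):
    im,d,k=cap(n,n+'0'); print(n,k,ctr(k)[1]); np.savez(n+'0.npz',im=im,d=d)
E
```

```text
pics
{'time_s': 0.0, 'ee_pos': [0.2506, -0.6261, 0.2472], 'tool_rot': [-0.001, 0.9819, 0.1893, -0.0002], 'force': [0.6983, 0.1044, 0.1601], 'opening': 0.0853, 'grip_force': 0.0, 'joint_positions': [1.1611, 0.4695, -0.0486, 1.5337, 0.0241, 1.141, -0.0823]}
0.017
top {'fx': 428.5935408908766, 'fy': 428.5935408908766, 'cx': 285.0091085208851, 'cy': 205.2699468344922, 'rvec': array([ 2.2118423 , -2.17489861,  0.11329665]), 'tvec': array([0.03647124, 0.56131045, 0.92230931])} [0.48674119 0.06894686 0.96196849]
side {'fx': 496.1151452146271, 'fy': 496.1151452146271, 'cx': 271.04006018591394, 'cy': 213.02511565076472, 'rvec': array([ 0.41267289, -2.39143194,  1.62458991]), 'tvec': array([0.5377761 , 0.12264296, 1.06262896])} [0.16055445 1.06915853 0.51434136]
```

View pics/top0.png

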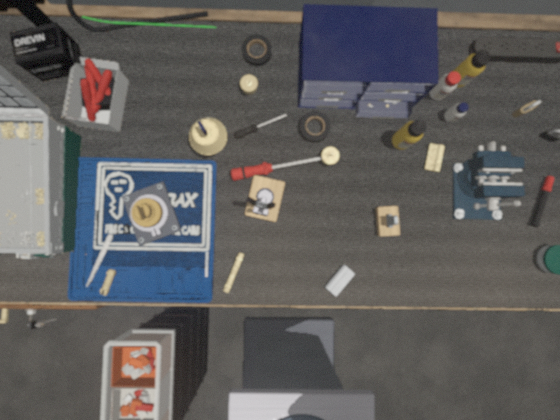

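View pics/side0.png

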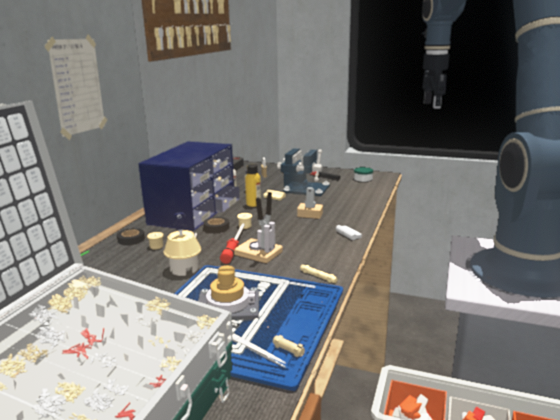

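Top view: lock on plate at (148,212), pliers in stand at (265,198), bar in block at (388,221). Deadbolt is at (208,135), rim cylinder at (330,155) or (249,84), and euro cylinder at (340,280).

```bash
python3 - <<'E'
from h import *
z=np.load('top0.npz'); im,d=z['im'],z['d']; k=robot.get_calibration('top')
for n,(u,v,h) in dict(lock=(148,212,.08),pliers=(264,197,.12),bar=(390,220,.08),dead=(208,135,.1),rimA=(330,155,.03),euro=(340,280,.02)).items(): print(n,ray(k,u,v,h).round(3))
P=cloud(d,k); 
print('bar top',np.nanmax(P[205:235,375:405,2]),'stand',np.nanmax(P[175:220,245:285,2]),'lock',np.nanmax(P[190:235,125:175,2]), 'bench', np.nanmedian(P[240:270,300:330,2]))
kw=robot.get_calibration('wrist'); M,c=ctr(kw); s=robot.sense()
T=R.from_quat(np.roll(s['tool_rot'],-1)).as_matrix()
print('cam in tool',T.T@(c-s['ee_pos']),'\n',T.T@M.T, 'T',T,kw['fx'])
# block mask: wood colored around bar, fit rect
hsv=cv2.cvtColor(im,cv2.COLOR_RGB2HSV)
for n,(u,v,r,zz) in dict(block=(388,221,22,.024),stand=(265,198,32,.016)).items():
    m=cv2.inRange(hsv,(8,70,120),(28,255,255)); w=np.zeros_like(m); w[v-r:v+r,u-r:u+r]=m[v-r:v+r,u-r:u+r]
    q=np.argwhere(w)[:,::-1].astype(np.float32); b=cv2.boxPoints(cv2.minAreaRect(q))
    pts=np.array([ray(k,*p,zz) for p in b]); print(n,len(q),pts.round(3).tolist(),pts.mean(0).round(3))
E
```

```text
lock [0.537 0.327 0.08 ]
pliers [0.568 0.09  0.12 ]
bar [ 0.529 -0.171  0.08 ]
dead [0.695 0.207 0.1  ]
rimA [ 0.673 -0.051  0.03 ]
euro [ 0.399 -0.077  0.02 ]
bar top 0.08177594646763264 stand 0.15224718488025557 lock 0.09176677108338416 bench -0.000822533376360457
cam in tool [ 7.79455557e-02 -1.24918843e-04 -1.26363064e-01] 
 [[-6.29278856e-05 -9.52044808e-01 -3.05958622e-01]
 [ 9.99999844e-01  1.09917168e-04 -5.47701331e-04]
 [ 5.55066314e-04 -3.05958609e-01  9.52044653e-01]] T [[ 9.28341591e-01  3.71727550e-01 -7.19777417e-04]
 [ 3.71728242e-01 -9.28340157e-01  1.63309629e-03]
 [-6.11313982e-05 -1.78363280e-03 -9.99998407e-01]] 357.4227489289474
block 259 [[0.561, -0.156, 0.024], [0.565, -0.203, 0.024], [0.5, -0.207, 0.024], [0.496, -0.16, 0.024]] [ 0.53  -0.181  0.024]
stand 356 [[0.538, 0.137, 0.016], [0.631, 0.119, 0.016], [0.616, 0.046, 0.016], [0.524, 0.065, 0.016]] [0.577 0.092 0.016]
```

Emit:
{"method": "servo_tool", "body": {"rows": [1,0.0472,-0.0344,0,0,1,0.0472,-0.0344,0,0,1,0.0472,-0.0344,0,0,1,0.0472,-0.0344,0,0,1,0.0472,-0.0344,0,0,1,0.0472,-0.0344,0,0,1,0.0472,-0.0344,0,0,1,0.0472,-0.0344,0,0,1,0.0472,-0.0344,0,0,1,0,0,0.03,9.2,1,0,0,0.03,9.2,1,0,0,0,0]}}

```text
time_s: 1.6
ee_pos: [0.5284, -0.1807, 0.186]
tool_rot: [-0.001, 1.0, 0.031, -0.003]
force: [-0.3, -0.2, 1.0]
opening: 0.085
grip_force: 0.0
```

```bash
python3 - <<'E'
from h import *
s=st(); im,d,k=cap('wrist','w1'); np.savez('w1.npz',im=im,d=d)
P=cloud(d,k)
m=P[:,:,2]>.066; n=(np.hypot(P[:,:,0]-.53,P[:,:,1]+.18)<.05)
q=P[m&n]; print(len(q),q.mean(0),q.min(0),q.max(0))
uv=np.argwhere(m&n); print(uv.min(0),uv.max(0))
E
```

```text
{'time_s': 1.6, 'ee_pos': [0.5284, -0.1807, 0.186], 'tool_rot': [-0.0008, 0.9995, 0.031, -0.0028], 'force': [-0.2557, -0.1994, 0.9697], 'opening': 0.085, 'grip_force': 0.0, 'joint_positions': [0.4199, 0.3569, -0.2088, 1.8687, 0.0902, 0.931, -1.3393]}
20577 [ 0.53913515 -0.17934954  0.23022735] [ 0.51398864 -0.22918682  0.06631688] [ 0.54903923 -0.13017106  0.25731474]
[200  80] [419 467]
```

View pics/w1.png

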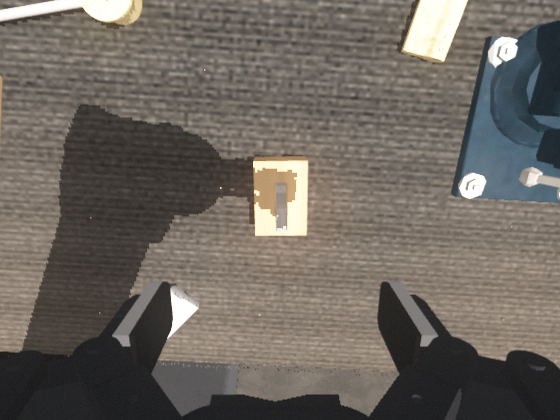

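The wrist view shows the block at about (254–308, 157–235), with the bar at (282, 183–230).

```bash
python3 - <<'E'
from h import *
s=robot.sense(); k=robot.get_calibration('wrist'); z=np.load('w1.npz'); im,d=z['im'],z['d']; P=cloud(d,k)
def rect(m,zz):
    q=np.argwhere(m)[:,::-1].astype(np.float32)
    b=cv2.boxPoints(cv2.minAreaRect(q)); p=np.array([ray(k,*x,zz) for x in b]); return len(q),p.round(4)[:,:2].tolist(),p.mean(0).round(4)
Z=P[:,:,2]; W=np.zeros(Z.shape,bool); W[150:245,245:315]=1
print('bar top',np.nanpercentile(Z[W],[50,95,98,99.5]))
m=W&(Z>.072); print(rect(m,.08))
m=W&(Z>.015)&(Z<.03); print(rect(m|(W&(Z>.015)),.024), np.nanmedian(Z[m]))
E
```

```text
bar top [0.02575054 0.06965525 0.08200443 0.08293865]
(319, [[0.542, -0.1803], [0.5425, -0.1878], [0.5216, -0.1893], [0.5211, -0.1817]], array([ 0.5318, -0.1848,  0.08  ]))
(4011, [[0.5621, -0.1612], [0.5648, -0.2049], [0.4993, -0.2108], [0.4964, -0.1641]], array([ 0.5307, -0.1852,  0.024 ])) 0.02638064255298428
```

Emit:
{"method": "servo_tool", "body": {"rows": [0.6,0.0027,0.0045,0.03,0,0.5,0,0,0.035,0,0.5,0,0,0.03,0,0.5,0,0,0.019,0,0,0,0,0,0,0,0,0,0,0,0,0,0,0,0,0,0,0,0,0], "squeeze": 40}}

```text
time_s: 2.65
ee_pos: [0.5344, -0.1859, 0.076]
tool_rot: [0.0, 1.0, 0.03, 0.002]
force: [-0.4, 1.4, 6.3]
opening: 0.007
grip_force: 41.9
```

Emit:
{"method": "servo_tool", "body": {"rows": [0,0,0,0,0,0,0,0,-0.03,0,0,0,0,-0.05,0,0,0,0,-0.055,0,0,0,0,-0.015,0,0,0,0,0,0,0,0,0,0,0]}}

```text
time_s: 3.52
ee_pos: [0.5319, -0.1854, 0.2223]
tool_rot: [-0.001, 1.0, 0.03, -0.002]
force: [0.7, 0.1, -1.9]
opening: 0.0069
grip_force: 40.9
```

```bash
python3 - <<'E'
from h import *
s=st(); im,d,k=cap('wrist','w2'); np.savez('w2.npz',im=im,d=d)
E
```

```text
{'time_s': 3.525, 'ee_pos': [0.5319, -0.1854, 0.2223], 'tool_rot': [-0.0005, 0.9996, 0.0298, -0.0018], 'force': [0.7438, 0.0517, -1.8518], 'opening': 0.0069, 'grip_force': 40.8889, 'joint_positions': [0.4314, 0.3244, -0.2137, 1.8215, 0.0799, 1.0078, -1.3256]}
```

View pics/w2.png

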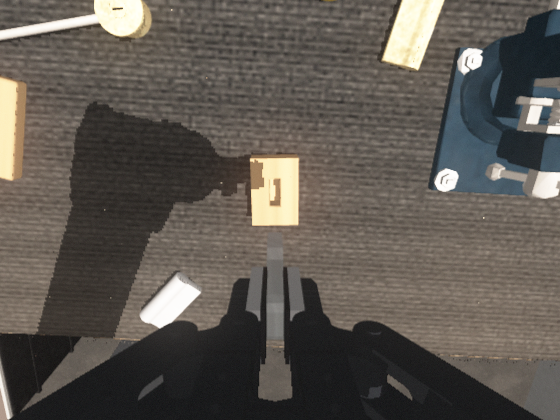

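The bar is gripped (275, 235–335) and the block slot is empty. Next, over to the lock.

Emit:
{"method": "servo_tool", "body": {"rows": [0,0,0,-0.06,0,0,0.0018,-0.057,-0.002,0,0,0.0018,-0.057,0,0,0,0.0018,-0.057,0,0,0,0.0018,-0.057,0,0,0,0.0018,-0.057,0,0,0,0.0018,-0.057,0,0,0,0.0018,-0.057,0,0,0,0.0018,-0.057,0,0,0,0.0018,-0.056,0,0,0,0,0,0,0,0,0,0,0,0]}}

```text
time_s: 5.08
ee_pos: [0.5186, 0.3255, 0.2844]
tool_rot: [0.001, 1.0, 0.03, -0.001]
force: [-0.1, -0.5, -1.4]
opening: 0.007
grip_force: 40.9
```

```bash
python3 - <<'E'
from h import *
s=st(); im,d,k=cap('wrist','w3'); np.savez('w3.npz',im=im,d=d); np.save('w3k.npy',k,allow_pickle=True)
print(proj(k,[.537,.327,.08])); cv2.imwrite('pics/w3b.png',cv2.resize(im[60:260,130:400,::-1],None,fx=2.9,fy=2.9,interpolation=cv2.INTER_CUBIC))
E
```

```text
{'time_s': 5.075, 'ee_pos': [0.5186, 0.3255, 0.2844], 'tool_rot': [0.0012, 0.9996, 0.0299, -0.0013], 'force': [-0.1476, -0.4747, -1.3774], 'opening': 0.007, 'grip_force': 40.8784, 'joint_positions': [-0.2808, 0.3791, -0.4673, 1.6227, 0.181, 1.1864, -2.2992]}
(np.float64(274.02259701359446), np.float64(167.4353073719235))
```

View pics/w3b.png

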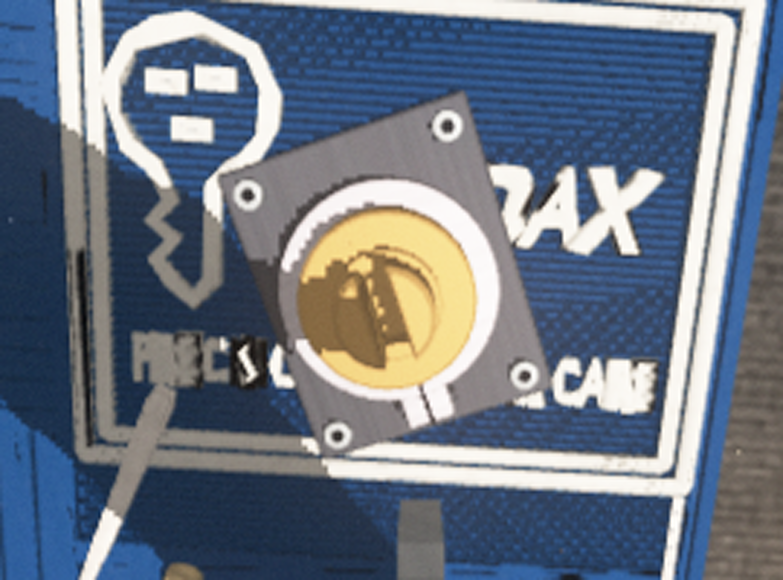

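Lock in the crop: bolts at (247,194), (447,125), (523,376), (337,435). The slot runs parallel to the plate's long side.

```bash
python3 - <<'E'
from h import *
z=np.load('w3.npz'); im,d=z['im'],z['d']; k=np.load('w3k.npy',allow_pickle=True).item(); P=cloud(d,k); Z=P[:,:,2]
b=np.array([(247,194),(447,125),(523,376),(337,435)])/2.9+[130,60]
for u,v in b.astype(int): print(Z[v-3:v+9,u-6:u+7][[0,-1]].round(4)[:, ::4].tolist())
print('mat',np.nanmedian(Z[70:90,250:330]),'plate',np.nanmedian(Z[85:105,235:280]))
W=np.zeros(Z.shape,bool); W[110:210,215:310]=1
h,e=np.histogram(Z[W],np.arange(.0,.11,.002)); print([(round(x,3),int(n)) for x,n in zip(e,h) if n>20])
for zz in(.014,):
    p=np.array([ray(k,*q,zz) for q in b]); print(p.mean(0),p.round(4).tolist())
    print([np.degrees(np.arctan2(*(a-c)[:2][::-1])) for a,c in((p[0],p[3]),(p[1],p[2]),(p[0],p[1]),(p[3],p[2]))])
hsv=cv2.cvtColor(im,cv2.COLOR_RGB2HSV)
Y=W&(hsv[:,:,0]>14)&(hsv[:,:,0]<32)&(hsv[:,:,1]>100)
q=np.argwhere(Y)[:,::-1].astype(np.float32); (c,r)=cv2.minEnclosingCircle(q); print('yellow',c,r,ray(k,*c,.052),len(q))
e=cv2.fitEllipse(cv2.convexHull(q)); print(e,ray(k,*e[0],.052))
for lo,hi in((.077,.1),(.06,.1),(.045,.1)):
    q=np.argwhere(W&(Z>lo)&(Z<hi))[:,::-1].astype(np.float32); e=cv2.fitEllipse(cv2.convexHull(q)); print(lo,len(q),e,ray(k,*e[0],lo+.003), np.nanmedian(Z[W&(Z>lo)]))
E
```

```text
[[0.0199, 0.0232, 0.0241, 0.0198], [0.018, 0.0194, 0.0185, 0.0202]]
[[0.0184, 0.0248, 0.0241, 0.0181], [0.0186, 0.0202, 0.0195, 0.0197]]
[[0.0203, 0.0252, 0.0249, 0.0199], [0.0203, 0.012, 0.0115, 0.012]]
[[0.0195, 0.0245, 0.0242, 0.0197], [0.0112, 0.0104, 0.0103, 0.0094]]
mat 0.007152286732789392 plate 0.007848193403387493
[(np.float64(0.004), 210), (np.float64(0.006), 372), (np.float64(0.008), 334), (np.float64(0.01), 253), (np.float64(0.012), 172), (np.float64(0.016), 85), (np.float64(0.018), 2155), (np.float64(0.02), 997), (np.float64(0.022), 42), (np.float64(0.024), 89), (np.float64(0.034), 73), (np.float64(0.036), 1076), (np.float64(0.038), 472), (np.float64(0.046), 116), (np.float64(0.048), 64), (np.float64(0.054), 65), (np.float64(0.056), 1211), (np.float64(0.058), 539), (np.float64(0.06), 23), (np.float64(0.062), 171), (np.float64(0.064), 85), (np.float64(0.084), 28), (np.float64(0.086), 208), (np.float64(0.088), 393)]
[0.53376013 0.33774968 0.014     ] [[0.5653, 0.3923, 0.014], [0.5941, 0.3197, 0.014], [0.5021, 0.2835, 0.014], [0.4735, 0.3556, 0.014]]
[np.float64(21.810102395807885), np.float64(21.462037949517608), np.float64(111.68168423448569), np.float64(111.61081789060738)]
yellow (263.5714416503906, 162.42857360839844) 31.356502532958984 [0.53638131 0.33749546 0.052     ] 2950
((263.08447265625, 162.46713256835938), (60.976688385009766, 62.3226318359375), 164.90643310546875) [0.53631335 0.33798241 0.052     ]
0.077 692 ((262.09674072265625, 168.16329956054688), (36.04973220825195, 36.68356704711914), 19.702516555786133) [0.53565774 0.33805287 0.08      ] 0.08824488236621397
0.06 1035 ((262.53863525390625, 163.1864471435547), (37.194522857666016, 48.62639236450195), 3.8634259700775146) [0.53743121 0.33824961 0.063     ] 0.08740734353884205
0.045 3067 ((262.916259765625, 162.27528381347656), (61.958229064941406, 62.85807418823242), 168.52000427246094) [0.535825   0.33824626 0.048     ] 0.05805570512559238
```

```bash
python3 - <<'E'
from h import *
z=np.load('w3.npz'); im,d=z['im'],z['d']; k=np.load('w3k.npy',allow_pickle=True).item(); P=cloud(d,k); s=robot.sense()
T=R.from_quat(np.roll(s['tool_rot'],-1)).as_matrix(); Q=(P-s['ee_pos'])@T
m=(abs(Q[:,:,1])<.004)&(Q[:,:,2]>.019)&(Q[:,:,2]<.085)&(abs(Q[:,:,0])<.03)
q=Q[m]; r=np.argwhere(m); print(r.min(0),r.max(0))
for a in np.arange(.018,.082,.004):
    w=q[(q[:,2]>=a)&(q[:,2]<a+.004)]
    if len(w): print(round(a,3),len(w),np.median(w,0).round(4),w[:,1].min().round(4),w[:,1].max().round(4))
for zz in (.086,.088): print(ray(k,262.1,168.16,zz))
print(T)
E
```

```text
[232 269] [275 282]
0.018 40 [ 0.0036 -0.0009  0.0207] -0.0036 0.0023
0.022 55 [ 0.0036 -0.0004  0.0238] -0.0037 0.0024
0.026 50 [ 0.0037 -0.0009  0.0281] -0.0037 0.0024
0.03 47 [ 0.0036 -0.0004  0.032 ] -0.0038 0.0026
0.034 151 [ 0.0054 -0.0009  0.0363] -0.0038 0.0026
0.038 69 [ 0.0083 -0.0009  0.0392] -0.0039 0.0026
0.042 40 [ 0.0085 -0.0004  0.0439] -0.0039 0.0027
0.046 31 [ 0.0086 -0.0009  0.0475] -0.004 0.0023
0.05 1 [0.008  0.0012 0.0501] 0.0012 0.0012
0.054 10 [ 0.0061 -0.0011  0.0574] -0.0036 0.0019
0.058 29 [ 0.0058 -0.0003  0.0598] -0.0037 0.0025
0.062 31 [ 0.0058 -0.0003  0.0634] -0.0037 0.0025
0.066 12 [ 0.0057 -0.0006  0.0668] -0.0037 0.0026
[0.53676876 0.33791307 0.086     ]
[0.53713801 0.33786743 0.088     ]
[[ 0.9983144   0.05801061 -0.00176926]
 [ 0.05800628 -0.99831331 -0.00240799]
 [-0.00190597  0.00230131 -0.99999554]]
```

Emit:
{"method": "servo_tool", "body": {"rows": [0,0.0125,-0.0065,0.02,0,0,0.0125,-0.0062,0.03,0,0,0,0,0.03,-9.1,0,0,0,0.02,-9.1,0,0,0,0,0,0,0,0,0,0,0,0,0,0,0]}}

```text
time_s: 6.0
ee_pos: [0.5437, 0.3406, 0.1877]
tool_rot: [-0.0, 0.982, 0.187, 0.001]
force: [0.2, -0.2, -1.2]
opening: 0.0068
grip_force: 40.8
```

```bash
python3 - <<'E'
from h import *
s=st(); im,d,k=cap('wrist'); np.savez('w4.npz',im=im,d=d); np.save('w4k.npy',k,allow_pickle=True)
T=R.from_quat(np.roll(s['tool_rot'],-1)).as_matrix(); P=cloud(d,k); Q=(P-s['ee_pos'])@T
m=(abs(Q[:,:,1])<.007)&(Q[:,:,2]>.019)&(Q[:,:,2]<.085)&(abs(Q[:,:,0])<.03)
q=Q[m]
for a in np.arange(.02,.08,.004):
    w=q[(q[:,2]>=a)&(q[:,2]<a+.004)]
    if len(w): print(round(a,3),len(w),np.median(w,0).round(4),w[:,1].min().round(4),w[:,1].max().round(4))
print(np.degrees(np.arctan2(T[1,0],T[0,0])),proj(k,[.5371,.3379,.088]))
cv2.imwrite('pics/w4b.png',cv2.resize(im[120:320,170:390,::-1],None,fx=3,fy=3,interpolation=cv2.INTER_CUBIC))
E
```

```text
{'time_s': 6.0, 'ee_pos': [0.5437, 0.3406, 0.1877], 'tool_rot': [-0.0003, 0.9824, 0.1866, 0.0012], 'force': [0.1906, -0.1903, -1.2401], 'opening': 0.0068, 'grip_force': 40.8271, 'joint_positions': [-0.2654, 0.5194, -0.5079, 1.6616, 0.2859, 1.0327, -2.0599]}
0.02 65 [ 0.0041 -0.0001  0.0221] -0.0038 0.0031
0.024 59 [ 0.004  -0.0001  0.0262] -0.0044 0.0032
0.028 58 [ 0.0041 -0.0008  0.0298] -0.0044 0.0033
0.032 119 [ 0.0047 -0.0001  0.0349] -0.0041 0.0034
0.036 131 [ 0.0078 -0.0006  0.0374] -0.0041 0.0034
0.04 51 [ 0.009  -0.0006  0.0422] -0.0042 0.0035
0.044 45 [ 0.0089 -0.0006  0.0462] -0.0043 0.0035
0.048 10 [ 0.0089 -0.0006  0.0485] -0.0043 0.003
0.052 1 [ 0.0067 -0.0023  0.0558] -0.0023 -0.0023
0.056 35 [ 0.0063 -0.0007  0.0584] -0.0045 0.0032
0.06 36 [0.0062 0.0002 0.0619] -0.0041 0.0033
0.064 28 [ 0.0062 -0.0007  0.0656] -0.0041 0.0033
21.50549637790737 (np.float64(275.2551955737543), np.float64(233.8170732679144))
```

View pics/w4b.png

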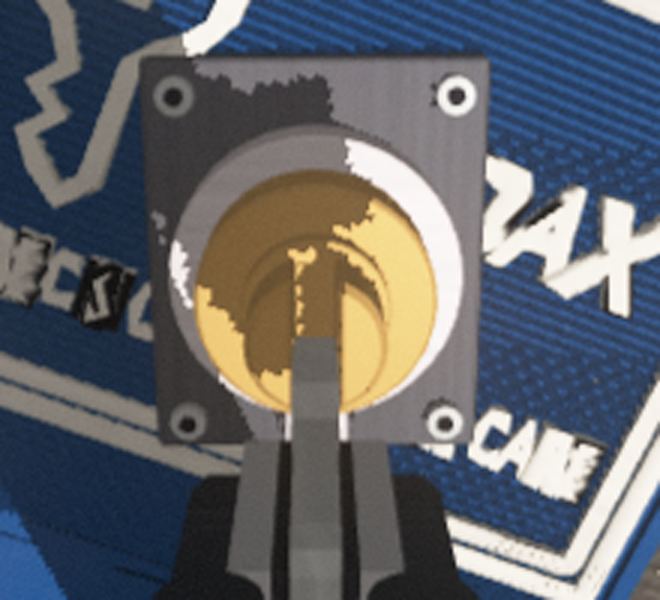

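Bar foot is aligned above the slot (crop (315,340–400)); now a near check of the plug relative to the bar in the tool frame.

```bash
python3 - <<'E'
from h import *
z=np.load('w4.npz'); im,d=z['im'],z['d']; k=np.load('w4k.npy',allow_pickle=True).item(); P=cloud(d,k); s=robot.sense()
T=R.from_quat(np.roll(s['tool_rot'],-1)).as_matrix(); Q=(P-s['ee_pos'])@T
m=(Q[:,:,2]>.094)&(Q[:,:,2]<.106)&(abs(Q[:,:,1])<.022)&(abs(Q[:,:,0])<.04)
zt=np.median(Q[m][:,2]); print('plug z tool',zt)
for v in range(196,260,4):
    u=np.where(m[v])[0]
    if len(u)<3: continue
    g=np.where(np.diff(u)>3)[0]; xx=np.median(Q[v,u,0])
    print(v,round(float(xx),4),'ext',Q[v,u[0],1].round(4),Q[v,u[-1],1].round(4),'gaps',[(Q[v,u[i],1].round(4),Q[v,u[i+1],1].round(4)) for i in g])
for Zt,half in((zt+.031,31),):
    n=(abs(Q[:,:,2]-Zt)<.003)&(abs(Q[:,:,1])<.04)&(abs(Q[:,:,0])<.05); q=Q[n]
    print('sleeve',q[:,0].max(),q[:,1].min(),q[:,1].max(),[ (round(a,3),q[abs(q[:,0]-a)<.001][:,1].min().round(4),q[abs(q[:,0]-a)<.001][:,1].max().round(4)) for a in (-.02,-.015,-.01,-.005,0.,.005,.01,.015) if (abs(q[:,0]-a)<.001).any()])
b=np.array([(174,96),(456,96),(444,424),(187,425)])/3.+[170,120]
p=(np.array([ray(k,*q,.0215) for q in b])-s['ee_pos'])@T; print(p.round(4).tolist(),p.mean(0))
E
```

```text
plug z tool 0.09922910161254903
212 0.0068 ext -0.0073 0.0069 gaps [(np.float64(-0.0053), np.float64(0.0048))]
216 0.005 ext -0.0115 0.0109 gaps [(np.float64(-0.0053), np.float64(0.0048))]
220 0.0027 ext -0.0134 0.0129 gaps [(np.float64(-0.0053), np.float64(0.0048))]
224 -0.0001 ext -0.0147 0.0143 gaps [(np.float64(-0.0053), np.float64(0.0048))]
228 -0.0029 ext -0.0154 0.0149 gaps [(np.float64(-0.0053), np.float64(0.0048))]
232 -0.0058 ext -0.0161 0.0156 gaps [(np.float64(-0.0053), np.float64(0.0048))]
236 -0.0086 ext -0.0163 0.0158 gaps [(np.float64(-0.0054), np.float64(0.0049))]
240 -0.0114 ext -0.0156 0.0151 gaps [(np.float64(-0.006), np.float64(0.0048))]
244 -0.0144 ext -0.015 0.0144 gaps [(np.float64(-0.0061), np.float64(0.0055))]
248 -0.0174 ext -0.0129 0.0125 gaps [(np.float64(-0.0061), np.float64(0.0056))]
252 -0.0204 ext -0.0103 0.0097 gaps [(np.float64(-0.0061), np.float64(0.0056))]
sleeve 0.022729176831945374 -0.031103814829479777 0.030482344119179605 [(-0.02, np.float64(-0.0292), np.float64(0.0285)), (-0.015, np.float64(-0.0304), np.float64(0.03)), (-0.01, np.float64(-0.0303), np.float64(0.0304)), (-0.005, np.float64(-0.031), np.float64(0.0304)), (0.0, np.float64(-0.0301), np.float64(0.0294)), (0.005, np.float64(-0.0276), np.float64(0.0272)), (0.01, np.float64(-0.0253), np.float64(0.0247)), (0.015, np.float64(-0.0215), np.float64(0.0201))]
[[0.0387, -0.0381, 0.1662], [0.0386, 0.0383, 0.1662], [-0.0586, 0.0386, 0.1659], [-0.0589, -0.0382, 0.166]] [-1.00631235e-02  1.57981728e-04  1.66055708e-01]
```

Emit:
{"method": "servo_tool", "body": {"rows": [0,-0.0018,0.0003,0.01,0,0,0,0,0.013,0,0,0,0,0.013,0,0,0,0,0.012,0,0,0,0,0,0,0,0,0,0,0]}}

```text
time_s: 6.8
ee_pos: [0.5416, 0.3399, 0.1384]
tool_rot: [-0.0, 0.982, 0.188, 0.0]
force: [-0.1, -0.3, -1.1]
opening: 0.007
grip_force: 40.9
```

Emit:
{"method": "servo_tool", "body": {"rows": [0,0,0,0.004,0,0,0,0,0.004,0,0,0,0,0.004,0,0,0,0,0.003,0,0,0,0,0,0]}}

```text
time_s: 7.42
ee_pos: [0.5413, 0.3395, 0.123]
tool_rot: [0.0, 0.982, 0.188, -0.0]
force: [-0.1, -0.5, -1.5]
opening: 0.007
grip_force: 40.9
```

Emit:
{"method": "servo_tool", "body": {"rows": [0,0,0,0.002,0,0,0,0,0.002,0,0,0,0,0.002,0,0,0,0,0,0,0,0,0,0,0]}}

```text
time_s: 8.05
ee_pos: [0.5418, 0.34, 0.119]
tool_rot: [0.0, 0.982, 0.188, 0.001]
force: [-2.2, -0.8, 6.9]
opening: 0.0074
grip_force: 42.0
```

Emit:
{"method": "servo_tool", "body": {"rows": [0.3,0,0,0,0,0.3,0,0,0,0,0.3,0,0,0,0,0.3,0,0,0,0,0.3,0,0,-0.03,0,0.3,0,0,-0.05,0,0.3,0,0,-0.05,0,0.3,0,0,0,0,0.3,0,0,0,0]}}

```text
time_s: 9.18
ee_pos: [0.5412, 0.3392, 0.2467]
tool_rot: [0.0, 0.982, 0.188, -0.0]
force: [-1.0, -0.3, 0.2]
opening: 0.0257
grip_force: 0.0
```

```bash
python3 - <<'E'
from h import *
s=st(); im,d,k=cap('wrist'); np.savez('w5.npz',im=im,d=d); np.save('w5k.npy',k,allow_pickle=True)
T=R.from_quat(np.roll(s['tool_rot'],-1)).as_matrix(); P=cloud(d,k)
print('pk',np.nanpercentile(P[150:260,230:330,2],[90,95,98,99.5]))
m=(P[:,:,2]>.116)&(P[:,:,2]<.13)&(np.hypot(P[:,:,0]-.536,P[:,:,1]-.337)<.02); q=np.argwhere(m)[:,::-1].astype(np.float32)
r=cv2.minAreaRect(q); print(len(q),r,ray(k,*r[0],.123),[ray(k,*x,.123).round(4) for x in cv2.boxPoints(r)])
z=np.load('top0.npz'); kt=robot.get_calibration('top')
Pt=cloud(z['d'],kt); m=(Pt[:,:,2]>.125)&(np.hypot(Pt[:,:,0]-.57,Pt[:,:,1]-.09)<.06); q=Pt[m]; print(len(q),q.mean(0)); print(np.argwhere(m)[:40:1].tolist()); 
E
```

```text
{'time_s': 9.175, 'ee_pos': [0.5412, 0.3392, 0.2467], 'tool_rot': [0.0004, 0.9823, 0.1875, -0.0003], 'force': [-0.9534, -0.2924, 0.181], 'opening': 0.0257, 'grip_force': 0.0, 'joint_positions': [-0.2503, 0.4636, -0.5274, 1.6043, 0.2503, 1.1426, -2.03]}
pk [0.08635456 0.08893584 0.12177742 0.12392496]
285 ((273.0, 216.5), (25.0, 10.0), 90.0) [0.53784953 0.33947065 0.123     ] [array([0.5454, 0.3464, 0.123 ]), array([0.5481, 0.3396, 0.123 ]), array([0.5301, 0.3324, 0.123 ]), array([0.5274, 0.3393, 0.123 ])]
70 [0.55585028 0.09695999 0.14462947]
[[197, 248], [197, 249], [197, 250], [198, 247], [198, 248], [198, 249], [198, 250], [198, 251], [198, 252], [199, 247], [199, 248], [199, 249], [199, 250], [199, 251], [199, 252], [199, 253], [200, 247], [200, 248], [200, 249], [200, 250], [200, 251], [200, 252], [200, 253], [201, 247], [201, 248], [201, 249], [201, 250], [201, 251], [201, 252], [201, 253], [202, 248], [202, 249], [202, 250], [202, 251], [202, 252], [202, 253], [202, 273], [203, 250], [203, 251], [203, 252]]
```

Emit:
{"method": "servo_tool", "body": {"rows": [0.8,-0.0167,0.047,-0.011,0,1,-0.0167,0.047,-0.011,0,1,-0.0167,0.047,-0.011,0,1,-0.0167,0.047,-0.011,0,1,-0.0167,0.047,-0.011,0,1,0,0,0,10.5,1,0,0,0,10.5,1,0,0,0,10.5,1,0,0,0,1,1,0,0,0,0,1,0,0,0,0]}}

```text
time_s: 10.6
ee_pos: [0.5503, 0.0904, 0.3019]
tool_rot: [0.0, 0.996, -0.094, -0.0]
force: [-0.0, -0.0, 0.5]
opening: 0.0852
grip_force: 0.0
```

```bash
python3 - <<'E'
from h import *
s=st(); im,d,k=cap('wrist'); np.savez('w6.npz',im=im,d=d); np.save('w6k.npy',k,allow_pickle=True)
print(proj(k,[.568,.09,.0]),proj(k,[.568,.09,.15]))
cv2.imwrite('pics/w6.png',cv2.resize(im[40:290,150:410,::-1],None,fx=2.4,fy=2.4,interpolation=cv2.INTER_CUBIC))
E
```

```text
{'time_s': 10.6, 'ee_pos': [0.5503, 0.0904, 0.3019], 'tool_rot': [0.0001, 0.9956, -0.094, -0.0003], 'force': [-0.0167, -0.0463, 0.5255], 'opening': 0.0852, 'grip_force': 0.0, 'joint_positions': [0.0888, 0.2615, -0.4006, 1.7286, 0.1094, 1.1742, -2.1012]}
(np.float64(272.26508985608643), np.float64(154.04606038229085)) (np.float64(271.001215196694), np.float64(180.92811192051926))
```

View pics/w6.png

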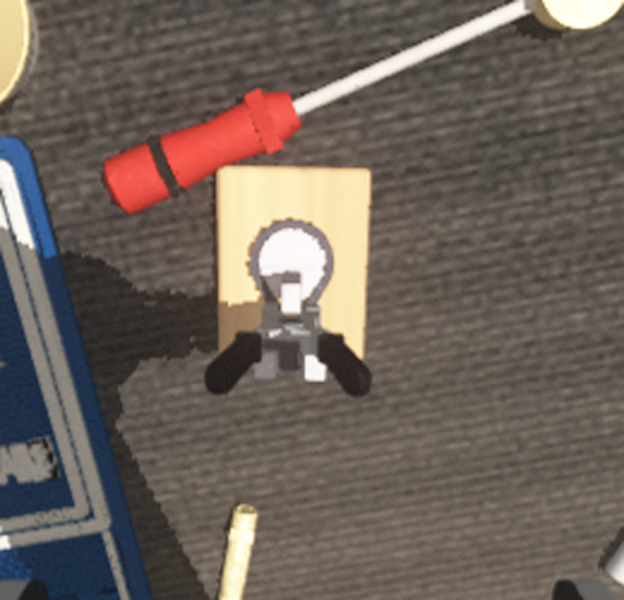

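Pliers seen with handle tops at crop (222,378) and (352,378), circlip at (292,258), so pliers x is along tool x. Locating handles in the tool frame:

```bash
python3 - <<'E'
from h import *
z=np.load('w6.npz'); im,d=z['im'],z['d']; k=np.load('w6k.npy',allow_pickle=True).item(); P=cloud(d,k); s=robot.sense()
T=R.from_quat(np.roll(s['tool_rot'],-1)).as_matrix(); Q=(P-s['ee_pos'])@T
g=im.max(2)<60
W=np.zeros(g.shape,bool); W[165:215,228:312]=1
m=W&g&(P[:,:,2]>.1)
for sd in(-1,1):
    q=P[m&(sd*(Q[:,:,1]-.005)>0)]; t=(q-s['ee_pos'])@T
    for lo in np.arange(.10,.16,.01):
        w=(q[:,2]>lo)&(q[:,2]<=lo+.01)
        if w.sum()>3: print(sd,round(lo,2),w.sum(),np.median(t[w],0).round(4),t[w].min(0).round(4)[:2],t[w].max(0).round(4)[:2])
# stand base edges at z .016
hsv=cv2.cvtColor(im,cv2.COLOR_RGB2HSV); w=cv2.inRange(hsv,(8,60,120),(28,255,255)); w[:105]=0;w[200:]=0;w[:,:235]=0;w[:,310:]=0
q=np.argwhere(w)[:,::-1].astype(np.float32); b=cv2.boxPoints(cv2.minAreaRect(q)); p=np.array([(ray(k,*x,.016)-s['ee_pos'])@T for x in b]); print(p.round(4).tolist(),p.mean(0))
E
```

```text
-1 0.1 54 [ 0.0064 -0.0172  0.1988] [-0.0017 -0.0238] [ 0.0094 -0.0156]
-1 0.11 38 [ 0.0075 -0.0193  0.1869] [ 0.0001 -0.0245] [ 0.0093 -0.0179]
-1 0.12 42 [ 0.0068 -0.0207  0.1771] [-0.0007 -0.0256] [ 0.0094 -0.0191]
-1 0.13 46 [ 0.0072 -0.0224  0.1668] [-0.0003 -0.028 ] [ 0.0094 -0.021 ]
-1 0.14 84 [ 0.0065 -0.025   0.1541] [-0.001 -0.032] [ 0.0095 -0.0221]
-1 0.15 75 [ 0.0038 -0.0277  0.1511] [-0.0005 -0.0319] [ 0.0086 -0.0246]
1 0.1 33 [0.0062 0.0086 0.196 ] [-0.0014  0.0077] [0.0086 0.0149]
1 0.11 34 [0.0075 0.0109 0.1862] [0.001  0.0092] [0.0087 0.0156]
1 0.12 37 [0.0072 0.0123 0.1766] [0.0004 0.0107] [0.0086 0.0174]
1 0.13 46 [0.0071 0.0136 0.1662] [0.0007 0.0121] [0.0086 0.0194]
1 0.14 68 [0.0065 0.0164 0.1544] [-0.0015  0.0135] [0.0085 0.0229]
1 0.15 87 [0.0031 0.0193 0.1512] [-0.0015  0.0155] [0.0079 0.0228]
[[0.0704, -0.0384, 0.286], [0.0704, 0.0323, 0.286], [-0.0213, 0.0346, 0.286], [-0.0213, -0.0411, 0.286]] [ 0.02455156 -0.00315181  0.28602371]
```

Emit:
{"method": "servo_tool", "body": {"rows": [1,0.004,-0.0043,0.03,0,1,0,0,0.045,0,1,0,0,0.045,0,1,0,0,0.035,0,1,0,0,0.02,0,1,0,0,0,0,0.2,0,0,0,0,0.1,0,0,0,0,0.1,0,0,0,0,0.1,0,0,0,0,0.1,0,0,0,0,0.1,0,0,0,0,0.1,0,0,0,0], "squeeze": 45}}

```text
time_s: 12.28
ee_pos: [0.5587, 0.0945, 0.1312]
tool_rot: [-0.001, 0.995, -0.095, 0.004]
force: [1.2, -0.4, 10.4]
opening: 0.0303
grip_force: 44.8
```

```bash
python3 - <<'E'
from h import *
s=st(); im,d,k=cap('wrist','w7')
E
```

```text
{'time_s': 12.275, 'ee_pos': [0.5587, 0.0945, 0.1312], 'tool_rot': [-0.0011, 0.9955, -0.0949, 0.0045], 'force': [1.2202, -0.4244, 10.3934], 'opening': 0.0303, 'grip_force': 44.7663, 'joint_positions': [0.0413, 0.4481, -0.3659, 1.8996, 0.2151, 0.8224, -2.1982]}
```

View pics/w7.png

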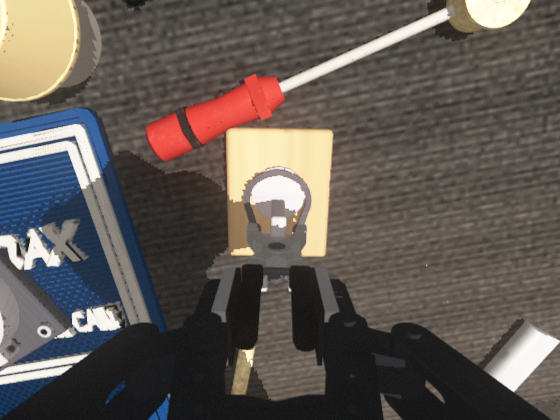

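Handles are squeezed to about 30 mm and the circlip is spread around the post at (278,200). Lift straight up.

Emit:
{"method": "servo_tool", "body": {"rows": [0.1,0,0,-0.01,0,0.1,0,0,-0.02,0,0.1,0,0,-0.025,0,0.1,0,0,-0.025,0,0.1,0,0,-0.025,0,0.1,0,0,-0.025,0,0.1,0,0,-0.01,0,0.1,0,0,0,0,0.1,0,0,0,0]}}

```text
time_s: 13.45
ee_pos: [0.5544, 0.0936, 0.2661]
tool_rot: [0.0, 0.995, -0.095, -0.001]
force: [-0.7, 0.8, -1.1]
opening: 0.0304
grip_force: 45.0
```

```bash
python3 - <<'E'
from h import *
s=st(); im,d,k=cap('wrist'); np.savez('w8.npz',im=im,d=d); np.save('w8k.npy',k,allow_pickle=True)
cv2.imwrite('pics/w8.png',cv2.resize(im[100:300,180:380,::-1],None,fx=3,fy=3,interpolation=cv2.INTER_CUBIC))
E
```

```text
{'time_s': 13.45, 'ee_pos': [0.5544, 0.0936, 0.2661], 'tool_rot': [0.0004, 0.9955, -0.0948, -0.0011], 'force': [-0.6618, 0.762, -1.0902], 'opening': 0.0304, 'grip_force': 45.0064, 'joint_positions': [0.0797, 0.2993, -0.4004, 1.7647, 0.1287, 1.1057, -2.1236]}
```

View pics/w8.png

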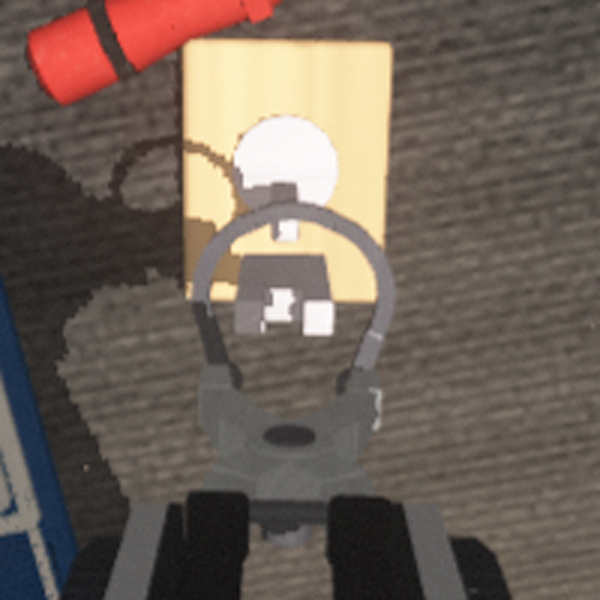

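The circlip is spread and clear of the stand: ring spans crop (193–395, 205–380), eyes at (228,378) and (350,378). Measuring the circlip in the tool frame.

```bash
python3 - <<'E'
from h import *
z=np.load('w8.npz'); im,d=z['im'],z['d']; k=np.load('w8k.npy',allow_pickle=True).item(); P=cloud(d,k); s=robot.sense()
T=R.from_quat(np.roll(s['tool_rot'],-1)).as_matrix(); Q=(P-s['ee_pos'])@T
m=(Q[:,:,2]>.085)&(Q[:,:,2]<.125)&(abs(Q[:,:,1])<.04)
q=Q[m]; 
r=m&(Q[:,:,0]>.018); q=Q[r]; A=np.c_[q[:,:2],np.ones(len(q))]; c=np.linalg.lstsq(A,q[:,2],rcond=None)[0]; print('plane z=ax+by+c',c.round(4),'res',np.std(A@c-q[:,2]),len(q))
zc=np.median(q[:,2]); print('z med',zc)
for v in range(165,235,5):
    u=np.where(m[v])[0]
    if len(u)<2: continue
    g=np.where(np.diff(u)>4)[0]
    f=lambda uu:((ray(k,uu,v,s['ee_pos'][2]-.106)-s['ee_pos'])@T).round(4)
    print(v,f(u[0]-.5)[:2],[(f(u[i]+.5)[1],f(u[i+1]-.5)[1]) for i in g],f(u[-1]+.5)[1], 'z',np.median(Q[v,u,2]).round(4))
cc=np.where(m[:,276])[0]; print([( int(v),Q[v,276].round(4).tolist()) for v in cc[:12]])
E
```

```text
plane z=ax+by+c [ 0.0497 -0.0166  0.1069] res 0.0007553654737149346 543
z med 0.10823040830283968
170 [ 0.0348 -0.0087] [] 0.011 z 0.1084
175 [ 0.0315 -0.014 ] [(np.float64(-0.0054), np.float64(0.0091))] 0.017 z 0.1083
180 [ 0.0281 -0.0173] [(np.float64(-0.0114), np.float64(0.0144))] 0.0204 z 0.1078
185 [ 0.0248 -0.0194] [(np.float64(-0.0148), np.float64(0.0178))] 0.0225 z 0.108
190 [ 0.0213 -0.0208] [(np.float64(-0.0162), np.float64(0.0192))] 0.0232 z 0.1077
195 [ 0.0179 -0.0209] [(np.float64(-0.0169), np.float64(0.02))] 0.024 z 0.1078
200 [ 0.0144 -0.021 ] [(np.float64(-0.017), np.float64(0.0201))] 0.0241 z 0.1078
205 [ 0.0109 -0.0204] [(np.float64(-0.0157), np.float64(0.0195))] 0.0235 z 0.1076
210 [ 0.0074 -0.0198] [(np.float64(-0.0151), np.float64(0.0175))] 0.023 z 0.1074
215 [ 0.0038 -0.0186] [(np.float64(-0.0138), np.float64(0.0162))] 0.0217 z 0.1077
220 [ 0.0002 -0.018 ] [(np.float64(-0.0125), np.float64(0.0149))] 0.0204 z 0.1071
225 [-0.0034 -0.0194] [(np.float64(-0.0098), np.float64(0.0116))] 0.0212 z 0.1
230 [-0.0071 -0.0202] [(np.float64(-0.0105), np.float64(0.0116))] 0.022 z 0.0899
[(167, [0.0365, 0.0009, 0.1077]), (168, [0.0355, 0.0009, 0.1092]), (169, [0.035, 0.0009, 0.1087]), (170, [0.0345, 0.0009, 0.1075]), (171, [0.0335, 0.0009, 0.1091]), (172, [0.0327, 0.0009, 0.1101])]
```

Emit:
{"method": "servo_tool", "body": {"rows": [0.1,-0.006,-0.0187,0,0,0.1,-0.0119,-0.035,0,0,0.1,-0.0119,-0.035,0,0,0.1,-0.0119,-0.035,0,0,0.1,-0.0119,-0.035,0,0,0.1,-0.0119,-0.036,0,0,0.1,-0.0119,-0.035,0,0,0.1,0,0,0,-8.1,0.1,0,0,0,-8.1,0.1,0,0,0,-8.1,0.1,0,0,0,-8.1,0.1,0,0,0,0,0.1,0,0,0,0,0.1,0,0,0,0]}}

```text
time_s: 15.25
ee_pos: [0.5224, 0.334, 0.2671]
tool_rot: [0.0, 0.983, 0.186, -0.0]
force: [-1.1, 0.4, -2.3]
opening: 0.0296
grip_force: 45.0
```

```bash
cat > m.py <<'E'
from h import *
def meas(zlo,zhi,crop=None):
    s=st(); im,d,k=cap('wrist'); P=cloud(d,k)
    T=R.from_quat(np.roll(s['tool_rot'],-1)).as_matrix(); Q=(P-s['ee_pos'])@T
    print('yaw',np.degrees(np.arctan2(T[1,0],T[0,0])),'lock est(tool)',((np.array([.5364,.338,.0885])-s['ee_pos'])@T).round(4))
    for n,(a,b) in dict(plug=(.082,.094),bartop=(.117,.128),sleeve=(.052,.0605),plate=(.015,.022)).items():
        m=(P[:,:,2]>a)&(P[:,:,2]<b)&(np.hypot(Q[:,:,0]-.015,Q[:,:,1]-.001)<.045)
        # ignore things held
        q=Q[m]
        if len(q)<20: print(n,len(q)); continue
        print(n,len(q),'z',np.median(P[:,:,2][m]).round(4),'x',q[:,0].min().round(4),q[:,0].max().round(4),'y',q[:,1].min().round(4),q[:,1].max().round(4))
    m=(Q[:,:,2]>.095)&(Q[:,:,2]<.118)&(abs(Q[:,:,1])<.03)&(Q[:,:,0]>-.002)&(Q[:,:,0]<.045)&(P[:,:,2]>.0)
    mm=m&(im.max(2).astype(int)-im.min(2)<40)
    for x0 in (.01,.014,.018,.022,.026):
        w=mm&(abs(Q[:,:,0]-x0)<.0015); y=np.sort(Q[:,:,1][w])
        if len(y)>4:
            g=np.argmax(np.diff(y)); print('clip',x0,y[0].round(4),y[g].round(4),y[g+1].round(4),y[-1].round(4))
    w=mm&(abs(Q[:,:,1]-.0015)<.003); x=Q[:,:,0][w]; print('clip front',x[x>.025].min().round(4) if (x>.025).any() else None,x.max().round(4))
    w=mm&(Q[:,:,0]>.018); q=Q[w]; A=np.c_[q[:,:2],np.ones(len(q))]; print('plane',np.linalg.lstsq(A,q[:,2],rcond=None)[0].round(4))
    if crop: cv2.imwrite('pics/'+crop+'.png',cv2.resize(im[100:300,170:370,::-1],None,fx=3,fy=3,interpolation=cv2.INTER_CUBIC))
    return im,d,k,s,T,P,Q
E
python3 - <<'E'
from m import *
im,d,k,s,T,P,Q=meas(0,0,'w9')
np.savez('w9.npz',im=im,d=d,P=P,Q=Q)
m=(P[:,:,2]>.08)&(P[:,:,2]<.096)
for v in range(150,240,4):
    u=np.where(m[v,200:350])[0]+200
    if len(u)>2: print(v,Q[v,u,0].mean().round(4),Q[v,u[0],1].round(4),Q[v,u[-1],1].round(4),len(u))
E
```

```text
{'time_s': 15.25, 'ee_pos': [0.5224, 0.334, 0.2671], 'tool_rot': [0.0002, 0.9825, 0.1862, -0.0001], 'force': [-1.0608, 0.367, -2.3426], 'opening': 0.0296, 'grip_force': 45.034, 'joint_positions': [-0.2064, 0.4267, -0.5901, 1.6231, 0.253, 1.1694, -2.0509]}
yaw 21.46205624591797 lock est(tool) [0.0145 0.0013 0.1786]
plug 569 z 0.0881 x -0.0014 0.0296 y -0.015 0.0174
bartop 244 z 0.1231 x 0.0061 0.0246 y -0.0025 0.0046
sleeve 1729 z 0.0576 x -0.0165 0.0452 y -0.0297 0.0315
plate 797 z 0.0197 x -0.025 0.0597 y -0.0433 0.0452
clip 0.01 -0.0212 -0.0165 0.019 0.0237
clip 0.014 -0.0212 -0.0177 0.0202 0.0237
clip 0.018 -0.0211 -0.0177 0.0201 0.0236
clip 0.022 -0.021 -0.0162 0.0187 0.0227
clip 0.026 -0.0188 -0.0128 0.0159 0.0215
clip front 0.0324 0.0364
plane [ 0.0458 -0.0176  0.1072]
162 0.0276 -0.0088 0.0113 22
166 0.0246 -0.0124 0.0137 28
170 0.0211 -0.0141 0.0155 5
174 0.0176 -0.0044 0.0077 4
178 0.0144 -0.0122 0.0155 22
182 0.0109 -0.015 0.0165 26
186 0.0073 -0.0132 0.0157 23
190 0.0037 -0.0106 0.0131 17
194 -0.0002 -0.0063 0.0088 7
```

View pics/w9.png

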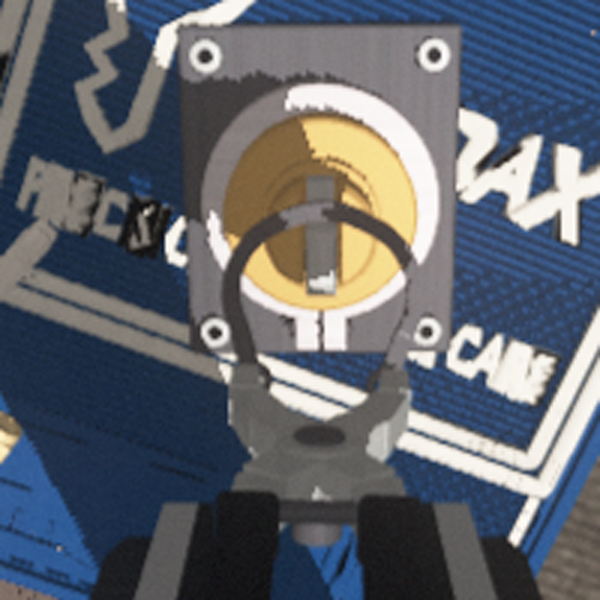

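The ring is centred over the bar and plug (crop ring centre ~(318,270), bar top (320,240)). Descend partway over the bar and recheck numerically.

Emit:
{"method": "servo_tool", "body": {"rows": [0.1,0,0,0.01,0,0.1,0,0,0.016,0,0.1,0,0,0.016,0,0.1,0,0,0.01,0,0.1,0,0,0,0,0.1,0,0,0,0,0.1,0,0,0,0]}}

```text
time_s: 16.18
ee_pos: [0.5228, 0.3343, 0.216]
tool_rot: [-0.0, 0.982, 0.187, 0.001]
force: [0.0, 0.4, -2.1]
opening: 0.0304
grip_force: 45.0
```

```bash
python3 - <<'E'
from m import *
im,d,k,s,T,P,Q=meas(0,0,'w10')
m=(P[:,:,2]>.083)&(P[:,:,2]<.095)&(im.max(2).astype(int)-im.min(2)>40)
for v in range(150,250,4):
    u=np.where(m[v,200:350])[0]+200
    if len(u)>2: print(v,Q[v,u,0].mean().round(4),Q[v,u[0],1].round(4),Q[v,u[-1],1].round(4),len(u))
E
```

```text
{'time_s': 16.175, 'ee_pos': [0.5228, 0.3343, 0.216], 'tool_rot': [-0.0002, 0.9824, 0.1867, 0.0006], 'force': [0.0017, 0.3774, -2.1482], 'opening': 0.0304, 'grip_force': 45.0422, 'joint_positions': [-0.2179, 0.4713, -0.5765, 1.6819, 0.286, 1.0722, -2.0775]}
yaw 21.517177300637982 lock est(tool) [0.0138 0.0016 0.1275]
plug 1032 z 0.0883 x -0.0019 0.0277 y -0.0149 0.0176
bartop 546 z 0.1232 x -0.0103 0.0241 y -0.0191 0.0202
sleeve 2031 z 0.0576 x -0.0177 0.0444 y -0.0296 0.0319
plate 1101 z 0.0196 x -0.0131 0.0597 y -0.0439 0.0459
clip 0.01 -0.0206 -0.0165 0.019 0.0236
clip 0.014 -0.0212 -0.0177 0.0209 0.0237
clip 0.018 -0.0211 -0.0177 0.0208 0.0236
clip 0.022 -0.0203 0.005 0.0186 0.0229
clip 0.026 -0.0189 -0.0128 0.0159 0.0214
clip front 0.0324 0.0366
plane [ 0.2302 -0.0212  0.1012]
178 0.025 -0.0096 0.0122 18
182 0.0221 -0.0124 0.0152 26
186 0.0191 -0.014 0.0167 30
190 0.0161 -0.0148 0.0175 31
194 0.0132 -0.0148 0.0175 32
198 0.0102 -0.0141 0.0169 29
202 0.0071 -0.0134 0.0162 28
206 0.0041 -0.0112 0.014 22
210 0.0008 -0.0083 0.0111 13
```

Emit:
{"method": "servo_tool", "body": {"rows": [0.1,-0.0004,0,0.006,0,0.1,0,0,0.006,0,0.1,0,0,0.006,0,0.1,0,0,0.005,0,0.1,0,0,0.004,0,0.1,0,0,0.003,0,0.1,0,0,0,0,0.1,0,0,0,0]}}

```text
time_s: 17.23
ee_pos: [0.5222, 0.334, 0.1855]
tool_rot: [-0.0, 0.982, 0.187, 0.0]
force: [-0.5, -0.3, -2.1]
opening: 0.0298
grip_force: 45.0
```

Emit:
{"method": "servo_tool", "body": {"rows": [0.1,0,0,0.003,0,0.1,0,0,0.003,0,0.1,0,0,0.002,0,0.1,0,0,0,0,0.1,0,0,0,0]}}

```text
time_s: 17.85
ee_pos: [0.5222, 0.3339, 0.1774]
tool_rot: [0.0, 0.982, 0.187, 0.0]
force: [-0.2, 0.4, -0.5]
opening: 0.0302
grip_force: 45.0
```

```bash
python3 - <<'E'
from m import *
im,d,k,s,T,P,Q=meas(0,0)
g=im.max(2).astype(int)-im.min(2)<40
m=g&(abs(Q[:,:,2]-.107)<.008)&(Q[:,:,0]>.005)&(Q[:,:,0]<.04)&(abs(Q[:,:,1])<.026)&(np.hypot(Q[:,:,0]-.0138,Q[:,:,1]-.0014)>.017)
print('clip top z world',np.percentile(P[:,:,2][m],[10,50,90]).round(4),m.sum())
q=P[m]; A=np.c_[Q[m][:,:2],np.ones(m.sum())]; print(np.linalg.lstsq(A,P[:,:,2][m],rcond=None)[0].round(4))
n=(abs(P[:,:,2]-.0575)<.004)&(np.hypot(Q[:,:,0]-.0138,Q[:,:,1]-.0014)<.03); print('sleeve z',np.median(P[:,:,2][n]),'plug',np.median(P[:,:,2][(abs(P[:,:,2]-.088)<.004)&(np.hypot(Q[:,:,0]-.0138,Q[:,:,1]-.0014)<.016)]))
E
```

```text
{'time_s': 17.85, 'ee_pos': [0.5222, 0.3339, 0.1774], 'tool_rot': [0.0, 0.9824, 0.1867, 0.0001], 'force': [-0.192, 0.4133, -0.5043], 'opening': 0.0302, 'grip_force': 45.04, 'joint_positions': [-0.2297, 0.509, -0.5621, 1.7209, 0.3134, 1.0023, -2.1004]}
yaw 21.518829049989865 lock est(tool) [0.0147 0.0014 0.0889]
plug 1703 z 0.0883 x -0.0095 0.03 y -0.019 0.0201
bartop 945 z 0.1231 x -0.019 0.0248 y -0.0108 0.0112
sleeve 2163 z 0.0576 x -0.0159 0.0454 y -0.0295 0.0321
plate 1246 z 0.0197 x -0.0116 0.0597 y -0.0439 0.0457
clip 0.01 -0.0206 -0.0164 0.0195 0.0237
clip 0.014 -0.0213 -0.0174 0.0062 0.0237
clip 0.018 -0.0211 -0.0177 0.0201 0.0236
clip 0.022 -0.0204 -0.0153 0.0178 0.0229
clip 0.026 -0.0189 0.0054 0.0142 0.0213
clip front 0.0259 0.0365
plane [ 0.0696 -0.0215  0.1053]
clip top z world [0.0678 0.069  0.0701] 759
[-0.049   0.0201  0.07  ]
sleeve z 0.057664999682933676 plug 0.08847712234554622
```

Emit:
{"method": "servo_tool", "body": {"rows": [0.1,0,0,0.001,0,0.1,0,0,0.0007,0,0.1,0,0,0.0005,0,0.1,0,0,0,0,0.1,0,0,0,0]}}

```text
time_s: 18.52
ee_pos: [0.5222, 0.3339, 0.1751]
tool_rot: [0.0, 0.982, 0.187, 0.0]
force: [0.5, 0.1, -1.9]
opening: 0.0299
grip_force: 45.0
```

```bash
python3 - <<'E'
from m import *
for i in range(2):
    im,d,k,s,T,P,Q=meas(0,0)
    g=im.max(2).astype(int)-im.min(2)<40
    m=g&(abs(Q[:,:,2]-.107)<.008)&(Q[:,:,0]>.005)&(Q[:,:,0]<.04)&(abs(Q[:,:,1])<.026)&(np.hypot(Q[:,:,0]-.0138,Q[:,:,1]-.0014)>.017)
    c=np.linalg.lstsq(np.c_[Q[m][:,:2],np.ones(m.sum())],P[:,:,2][m],rcond=None)[0]; print(c.round(4),'underside',c@[.0145,.0014,1]-.003)
E
```

```text
{'time_s': 18.525, 'ee_pos': [0.5222, 0.3339, 0.1751], 'tool_rot': [0.0, 0.9824, 0.1867, 0.0001], 'force': [0.482, 0.1215, -1.9316], 'opening': 0.0299, 'grip_force': 45.023, 'joint_positions': [-0.2305, 0.5113, -0.5611, 1.723, 0.3151, 0.9982, -2.1019]}
yaw 21.51678063983894 lock est(tool) [0.0147 0.0014 0.0866]
plug 1756 z 0.0883 x -0.0096 0.0302 y -0.019 0.0201
bartop 1011 z 0.1229 x -0.019 0.025 y -0.0118 0.0122
sleeve 2166 z 0.0576 x -0.0156 0.0454 y -0.0293 0.032
plate 1270 z 0.0197 x -0.0142 0.0598 y -0.0438 0.0459
clip 0.01 -0.0291 -0.0166 0.0196 0.0237
clip 0.014 -0.0211 -0.0177 0.0062 0.0237
clip 0.018 -0.0211 -0.0169 0.0062 0.0236
clip 0.022 -0.0287 -0.0151 0.0183 0.0228
clip 0.026 -0.019 -0.0007 0.0141 0.0213
clip front 0.0273 0.0366
plane [-0.0108 -0.0264  0.1082]
[-0.0395  0.0202  0.0679] underside 0.06434241323895556
{'time_s': 18.575, 'ee_pos': [0.5222, 0.3339, 0.1751], 'tool_rot': [0.0, 0.9824, 0.1867, 0.0], 'force': [1.0228, -0.3485, -1.3326], 'opening': 0.03, 'grip_force': 45.0238, 'joint_positions': [-0.2305, 0.5113, -0.5611, 1.723, 0.3151, 0.9983, -2.1018]}
yaw 21.519411800264518 lock est(tool) [0.0148 0.0014 0.0866]
plug 1756 z 0.0883 x -0.0101 0.03 y -0.0191 0.02
bartop 1008 z 0.1229 x -0.0186 0.0251 y -0.0118 0.0126
sleeve 2164 z 0.0576 x -0.0156 0.0453 y -0.0293 0.032
plate 1265 z 0.0196 x -0.0118 0.0598 y -0.0439 0.0459
clip 0.01 -0.0207 -0.0166 0.0196 0.0237
clip 0.014 -0.0213 -0.0177 0.0062 0.0237
clip 0.018 -0.0211 -0.0169 0.0062 0.0236
clip 0.022 -0.0203 -0.0151 0.0184 0.0227
clip 0.026 -0.0189 -0.0116 0.0153 0.0212
clip front 0.0291 0.0367
plane [-0.0042 -0.0247  0.1079]
[-0.0283  0.0187  0.0676] underside 0.06425497890273725
```

Emit:
{"method": "servo_tool", "body": {"rows": [0.1,0,0,0.0004,0,0.1,0,0,0.0004,0,0.1,0,0,0,0,0.1,0,0,0,0,0.1,0,0,0,0]}}

```text
time_s: 19.25
ee_pos: [0.5221, 0.3339, 0.1743]
tool_rot: [0.0, 0.982, 0.187, 0.0]
force: [1.3, -0.0, -1.3]
opening: 0.0299
grip_force: 45.0
```

```bash
python3 - <<'E'
from m import *
for i in range(2):
    im,d,k,s,T,P,Q=meas(0,0)
    g=im.max(2).astype(int)-im.min(2)<40
    m=g&(abs(Q[:,:,2]-.107)<.008)&(Q[:,:,0]>.005)&(Q[:,:,0]<.04)&(abs(Q[:,:,1])<.026)&(np.hypot(Q[:,:,0]-.0138,Q[:,:,1]-.0014)>.017)
    c=np.linalg.lstsq(np.c_[Q[m][:,:2],np.ones(m.sum())],P[:,:,2][m],rcond=None)[0]; print(c.round(4),'underside',c@[.0145,.0014,1]-.003)
E
```

```text
{'time_s': 19.25, 'ee_pos': [0.5221, 0.3339, 0.1743], 'tool_rot': [0.0, 0.9824, 0.1867, 0.0], 'force': [1.2827, -0.0318, -1.3161], 'opening': 0.0299, 'grip_force': 45.0136, 'joint_positions': [-0.2307, 0.5122, -0.5608, 1.7237, 0.3157, 0.9968, -2.1024]}
yaw 21.518049160379867 lock est(tool) [0.0148 0.0014 0.0858]
plug 1766 z 0.0882 x -0.01 0.0302 y -0.019 0.0201
bartop 1066 z 0.1229 x -0.0188 0.0249 y -0.0127 0.0126
sleeve 2163 z 0.0576 x -0.0161 0.0455 y -0.0298 0.0319
plate 1272 z 0.0197 x -0.013 0.0598 y -0.0436 0.0458
clip 0.01 -0.029 -0.0166 0.0196 0.0237
clip 0.014 -0.0297 -0.0176 0.0062 0.0237
clip 0.018 -0.021 -0.0172 0.0201 0.0236
clip 0.022 -0.0202 -0.0156 0.0184 0.0228
clip 0.026 -0.0278 -0.0115 0.0153 0.0213
clip front 0.0291 0.0367
plane [-0.0155 -0.0315  0.1078]
[-0.0165  0.0183  0.0671] underside 0.06389535559483324
{'time_s': 19.3, 'ee_pos': [0.5221, 0.3339, 0.1743], 'tool_rot': [0.0, 0.9824, 0.1867, 0.0], 'force': [0.3143, 0.029, -1.1248], 'opening': 0.0297, 'grip_force': 45.0134, 'joint_positions': [-0.2307, 0.5122, -0.5608, 1.7237, 0.3157, 0.9968, -2.1023]}
yaw 21.51632371172598 lock est(tool) [0.0148 0.0014 0.0858]
plug 1774 z 0.0882 x -0.0095 0.0301 y -0.019 0.0202
bartop 1066 z 0.1229 x -0.0186 0.0249 y -0.0128 0.0136
sleeve 2171 z 0.0576 x -0.0158 0.0454 y -0.0298 0.0319
plate 1260 z 0.0197 x -0.0108 0.0599 y -0.0437 0.0459
clip 0.01 -0.0291 -0.0167 0.0196 0.0236
clip 0.014 -0.0297 -0.0176 0.0062 0.0237
clip 0.018 -0.0211 -0.0172 0.02 0.0236
clip 0.022 -0.0287 -0.0151 0.0183 0.0227
clip 0.026 -0.0271 -0.0116 0.0148 0.0214
clip front 0.0291 0.0367
plane [-0.0194 -0.0308  0.1078]
[-0.016   0.0196  0.0671] underside 0.06391256888356621
```

```bash
python3 -c "
from cell import robot
print(robot.finish_job())"
```

```text
the job is handed in; nothing more can be done
None
```

The job is handed in, though no verdict came back: the bar stood home by my last reading (its top at 0.123 m), and the circlip is held spread and level about 0.5 mm above the boss face, centred on the plug to under 1 mm, with the pliers still squeezed at 45 N.

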